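# Set the stop screw to the setting block

### The job

Stand the yellow-gripped setting block on the fixture's bed with its yellow spot under the sprung stop foot, and let go of it. Put the orange driver into the leaning screw head and turn clockwise until the foot comes down and just pushes in on the block, about 2 mm, so that the block drags. Then drag the block straight out by its grip and leave it standing clear of the foot, with the screw still at that setting and the driver standing in the screw head; turn the head only with the driver, and leave the blue-gripped block, the bearing housing and the oil tin alone.

Things in the scene. Friction and masses are not known exactly. Their poses are not given: they have to be found in the camera images.
- fixture: Fixed green stop fixture; origin on the bench below the foot, z up. Steel bed: top at z 12 mm, x -55 to 100, y -70 to 170 mm. The setting block comes in from the +y side. Column: x 50 to 100, y -35 to 35 mm; its arm over the foot: x -30 to 60, y -28 to 28, z 72 to 112 mm. The screw head leans 30 degrees from vertical, towards -x and -y equally, out of the arm's top.
- head_floor (a point): Centre of the floor inside the brass screw head, a cup that turns with the screw; z points out along the screw axis. Cup 46 mm deep, its bore tapering from 35 mm at the mouth to 23 mm at the floor. On the floor two red dogs, 4 mm thick, 12 mm high, lie along the point's +x and -x from 7 to 12 mm off the axis. The blade drops in at 36 to 144 degrees from the dog line and pushes the dogs round at 36 degrees.
- head_mouth (a point): Centre of the screw head's mouth, 46 mm out along the axis from its floor; same axes. The brass cup is 44 mm wide here outside. Two red marks on the rim show the dog line (+x and -x). At screw 0 that line lies in the upright plane in which the head leans; at the start it is turned 0.2 to 1.1 rad clockwise from there, and at the right setting about 2.67 rad.
- screw (a joint): Turn of the screw head (rad, 0 to 4.5). Grows as the head is turned clockwise, looking down into the cup, and lowers the foot 4.5 mm per rad. Unloaded foot underside above the bed = 40 mm - 4.5 mm x value. It stays where it is left (friction about 0.08 N m). Starts at 0.2 to 1.1.
- foot_pad (a point): Centre of the underside of the black stop foot, a 22 mm disc on a red sprung stem under the arm. It travels straight up and down at the fixture's x = y = 0.
- foot (a joint): How far the sprung foot is pushed up into its spindle (m): 0 = free, 0.010 at most; 1.2 N per mm. About 0.002 is the right light drag on the block.
- tall_block_grip (a point): Centre of the yellow grip of the right setting block (loose, about 0.3 kg): aluminium, 150 x 36 x 30 mm, with an upright yellow grip 34 (x) x 24 (y) x 45 mm on one end, to pinch across its 24 mm. z up; x points from the grip to the free end. The grip's centre is 52.5 mm above the underside, 20 mm from the grip end.
- tall_block_spot (a point): Yellow 20 mm spot on the top of the same block, 30 mm above its underside, 25 mm from its free end, 105 mm along x from the grip centre. Same axes. This spot goes under the foot.
- low_block_grip (a point): Grip centre of the other setting block: the same but with blue grip and spot and only 22 mm high (grip centre 44.5 mm above the underside). Not to be used or moved.
- stand: Grey round driver stand, fixed, 54 mm high, 72 mm wide at its foot; origin at its underside. The driver stands upright in it, its blade 8 mm above the bench.
- driver_grip (a point): Centre of the driver's orange paddle handle (loose, about 0.18 kg): 34 (x) x 24 (y) x 80 mm (z), to pinch across its 24 mm. z points from the blade to the handle's top; x lies along the blade. Below it a round steel nose, tapering from 32 to 22 mm, then the blade 20 (x) x 5 (y) x 14 mm. In the stand it is upright.
- driver_tip (a point): Centre of the blade's end face, 116 mm below the handle's centre; same axes. With the driver fully in the screw head this point rests on the cup's floor; the tapered nose has 1.2 mm play all round and the driver stands by itself when let go.
- bearing: Bystander: dark steel bearing housing, 70 x 130 x 72 mm, origin at its underside.
- oil_tin: Bystander: blue tin, 64 mm wide, 110 mm high, origin at its underside.
Things that resemble listed ones, but are neither listed nor needed, are in the scene too. Of the things that look like the part that bears driver_grip, the larger one is meant. What is shaped like the part that bears tall_block_grip but green is not meant.

How it is judged:
By the outcome, as a careful person would: the job done as asked, in the order asked, and still so for the second after the job is handed in, with the robot touching nothing.
It also fails if it takes over 72 s, if anything falls off the work surface, if the arm or the gripper's body presses on something with over 40 N, if the wrist force passes 120 N, or if a joint passes its speed limit or range.

### The arm

A 6-joint arm with a two-finger parallel gripper is mounted at the origin on the work surface. World frame = base frame: x ahead of the robot, y to its left, z up, the work surface at z = 0. Lengths are in mm, angles in rad, forces in N, time in s.
With the tool pointing down it reaches from about 350 to 875 mm from the base axis. Payload 4.2 kg.
Tool frame: the origin (TCP) lies at the very end of the fingers, on their centre line; the grasp point (between the pads) lies 19 mm behind it; z points along the fingers, y is the line along which they close (so a half turn about z gives the same grasp; the last joint's range is limited). The gripper opens to 85 mm and grips with 20 to 120 N. Pads are 22 mm wide; open, the fingers measure 114 mm over their backs; the gripper's body (76 mm by 85 mm) begins 54 mm behind the grasp point. The pads swing forward as they close: fully open they stand 13 mm farther back than shut.
Start: joints at [1.49, 0.385, 0.008, 0, -1.194, -0.259], TCP at [208.279, 589.253, 231.312] pointing down, gripper open.
Joint ranges: [-3.14, 3.14], [-1.21, 2.06], [-1.07, 1.41], [-3.16, 2.05], [-2.99, -0.16], [-3.1, 3.1]. Speed limits (rad/s): [2.79, 2.79, 3.14, 3.14, 3.14, 3.14].

### API

Orientations are given as a unit quaternion [x, y, z, w].
In Python, from bench import arm, optics gives the robot as it stands. The module is installed in compiled form; this text tells all that it offers.
- The arm moves only by the tool step_arm, never from a script. Its argument "motion" is a list of rows, each an object with "dr": the turn, a rotation vector about the tool's x, y, z in units of 8 degrees (1.0 is 8 degrees), a list of three; "slide": the shift along the tool's x, y, z in mm, a list of three; "jaw": the finger opening in mm, from 0 to 85.4. A call has exactly 8 rows; each row is the pose to reach, as a shift and turn from the pose commanded when the call began, along the tool's axes at that moment; what a row does not reach only later rows make up. A row lasts 1/8 s, in which the tool goes at most 62.5 mm and 10.7 degrees, less where a joint would pass 70% of its speed; a pose out of reach is approached as far as the arm can. A call with a gripper value outside its range is refused whole. The fingers move at their own pace and stop on an object; the grip force is fixed at half the most. Time passes only in rows, so rows that repeat a pose let the fingers close, or fill a call up. It gives the time, the measured TCP pose, the force, the opening and the grip force at its end, in the units of the state.
- arm.read_state(): the state, without advancing time (a new reading comes with each control period).
- optics.get_image(name): name is "side" or "top" or "wrist"; returns the picture (480x640x3 uint8, blue, green, red); there is no depth.
- optics.camera_info(name): a dict with "camera_matrix" (3x3 intrinsics, pixels), "k1" (the pictures are not rectified: a ray, as slopes to the right and down, at radius r is drawn at 1 + k1 r^2 times it, then the intrinsics apply), "view" (4x4, takes a point from world to camera coordinates); the wrist camera has in their place "T_tool_cam" (4x4, takes a point from camera to tool coordinates, whose origin is the TCP and whose axes are the flange's). Camera axes: x right, y up, looking along -z (the intrinsics and any distortion apply to the point x, -y, -z); pixel columns grow to the right and rows downward; lengths in mm; the calibration is good to about 2 mm. A picture is of the moment at which its call begins: read the wrist's pose just before it. camera_info takes no time and is no camera call.
- arm.job_done(): hands the job in; it is judged then, once.
The state is a dict: "clock": time; "joints": joint angles; "joint_vel": joint speeds; "joint_efforts": joint torques, N m; "position": TCP position; "ee_rot": TCP orientation; "contact_force": force on the tool from outside, world axes, zero at the start; "wrist_torque": the same for the moment, N m; "gripper_width": finger opening in mm; "grasp_force": force on a finger pad.
Only numpy, scipy, OpenCV 4.12 (cv2) and the standard library are available. Lean on these libraries where they do the work, as an engineer would, in place of code of your own. Each camera call takes 0.05 s, during which the arm holds its last target. There are 200 camera calls.

## Working session

There is one attempt and no reset: what is moved stays moved. The work goes in short steps, Python scripts to look and compute and a tool call to move; the robot and the scene stay as the last step left them, time stands still between calls to the robot, and variables do not carry over. Pictures are saved under pics/ and viewed, at most 12 in all, crops included, and the job is handed in when it is done.

Besides the shell and the picture viewer there is one more tool, called after "Call:" by a JSON object that holds its "op" and its "data", one argument or row to a line. step_arm: Moves the arm, as the interface text tells. Its arguments: {"type":"object","properties":{"motion":{"type":"array","items":{"type":"object","properties":{"dr":{"type":"array","items":{"type":"number"}},"slide":{"type":"array","items":{"type":"number"}},"jaw":{"type":"number"}}}}},"required":["motion"]}

```bash
mkdir -p pics
python3 - <<'E'
from bench import arm, optics
import cv2,numpy as np
print(arm.read_state())
for n in("side","top","wrist"):
    cv2.imwrite(f"pics/{n}0.png",optics.get_image(n)); print(n,optics.camera_info(n))
E
```

```text
{'clock': 0.0, 'joints': array([ 1.48964897e+00,  3.85577018e-01,  6.61158194e-03, -5.20146554e-04,
       -1.19399166e+00, -2.58607608e-01]), 'joint_vel': array([-3.33707578e-05, -2.74120057e-04,  3.84372941e-04, -1.83351624e-03,
        1.55954768e-04,  4.27545642e-04]), 'joint_efforts': array([ 1.09850909e-03, -3.92284405e+01,  1.88398039e+01,  4.18630198e+00,
       -4.61762495e-03,  3.50699693e-06]), 'position': array([208.0617918 , 588.72596064, 230.20051831]), 'ee_rot': array([ 9.85588657e-01, -1.69156066e-01, -1.45036482e-04,  1.09755454e-03]), 'contact_force': array([-0.10647725,  0.09629607,  0.83894589]), 'wrist_torque': array([-0.00490323, -0.01827542, -0.00963974]), 'grasp_force': 0.0, 'gripper_width': 85.56714901634511}
side {'camera_matrix': array([[587.0685155 ,   0.        , 314.78808813],
       [  0.        , 587.0685155 , 239.06731042],
       [  0.        ,   0.        ,   1.        ]]), 'k1': -0.020896315137373972, 'view': array([[ 9.69456264e-01, -2.45149101e-01,  7.51470245e-03,
        -5.10035827e+02],
       [ 1.13790256e-01,  4.76709799e-01,  8.71664812e-0
[... 618 characters left out ...]
76e-02,  9.97408454e-01,
        -1.26745480e+03],
       [ 0.00000000e+00,  0.00000000e+00,  0.00000000e+00,
         1.00000000e+00]])}
wrist {'camera_matrix': array([[421.65453916,   0.        , 323.86024354],
       [  0.        , 421.65453916, 240.94030745],
       [  0.        ,   0.        ,   1.        ]]), 'k1': 0.014660992435120453, 'T_tool_cam': array([[ 8.11547051e-04,  9.48191221e-01,  3.17699151e-01,
         8.25772046e+01],
       [ 9.99999578e-01, -9.06332916e-04,  1.50551883e-04,
         2.66276592e-01],
       [ 4.30693171e-04,  3.17698894e-01, -9.48191556e-01,
        -1.42846767e+02],
       [ 0.00000000e+00,  0.00000000e+00,  0.00000000e+00,
         1.00000000e+00]])}
```

View pics/top0.png

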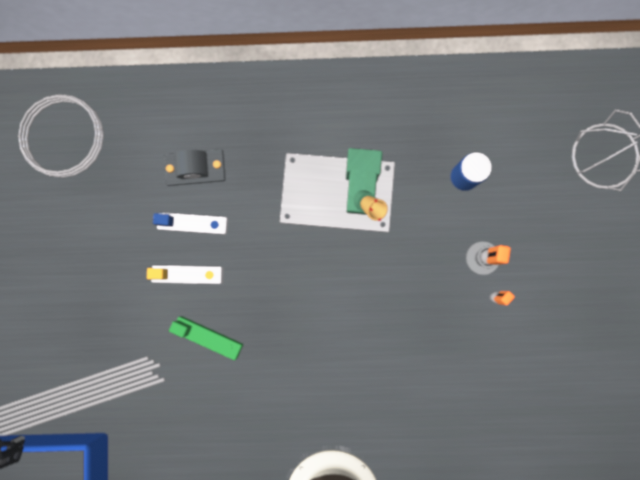

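View pics/side0.png

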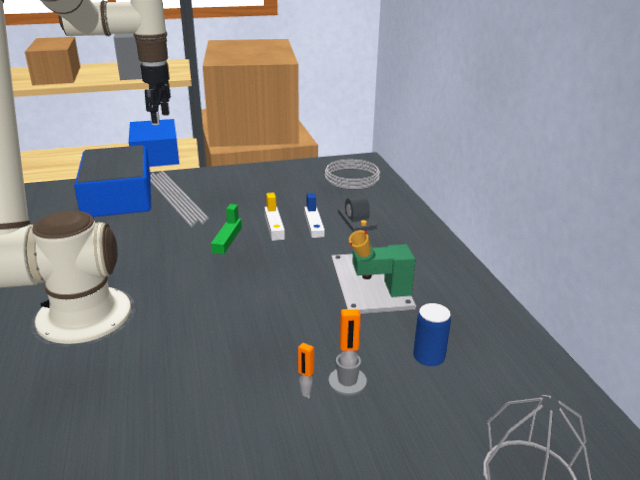

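The top view shows two orange drivers. The one in the grey stand at (497,255) is the larger and is the one meant; the loose small one at (503,297) is not. There are three grip blocks: yellow, with its grip at (155,273) and spot at (209,275), is the right one; blue (162,219) and green (180,327) are not. The fixture's +x points up in the image and its +y points left. The brass head is at (374,207).

```bash
cat > h.py <<'E'
from bench import arm, optics
import cv2,numpy as np
from scipy.spatial.transform import Rotation as R
from scipy.optimize import least_squares
def cam(n,st=None):
    i=optics.camera_info(n)
    if 'view' in i: V=np.array(i['view'])
    else:
        T=np.eye(4);T[:3,:3]=R.from_quat(st['ee_rot']).as_matrix();T[:3,3]=st['position']
        V=np.linalg.inv(T@np.array(i['T_tool_cam']))
    return V,np.array(i['camera_matrix']),i['k1']
def proj(c,P):
    V,K,k=c; p=np.atleast_2d(P)@V[:3,:3].T+V[:3,3]
    s=np.c_[p[:,0],-p[:,1]]/-p[:,2:]; s=s*(1+k*(s**2).sum(1,keepdims=True))
    return s*[K[0,0],K[1,1]]+K[:2,2]
def ray(c,uv):
    V,K,k=c; d=(np.array(uv,float)-K[:2,2])/[K[0,0],K[1,1]]; s=d.copy()
    for _ in range(6): s=d/(1+k*(s@s))
    r=V[:3,:3].T@np.array([s[0],-s[1],-1]); return -V[:3,:3].T@V[:3,3],r
def onz(c,uv,z):
    o,r=ray(c,uv); return o+r*(z-o[2])/r[2]
def tri(obs):
    A=0;b=0
    for c,uv in obs:
        o,r=ray(c,uv); r=r/np.linalg.norm(r); M=np.eye(3)-np.outer(r,r); A=A+M; b=b+M@o
    return np.linalg.solve(A,b)
def look(name):
    st=arm.read_state(); im=optics.get_image('wrist'); cv2.imwrite(f'pics/{name}.png',im); return st,im,cam('wrist',st)
def blobs(im,lo,hi,amin=20):
    m=cv2.inRange(cv2.cvtColor(im,cv2.COLOR_BGR2HSV),np.array(lo),np.array(hi))
    n,l,s,ce=cv2.connectedComponentsWithStats(m)
    return [(ce[i].round(1),s[i]) for i in range(1,n) if s[i][4]>=amin],l
E
python3 - <<'E'
from h import *
t=cv2.imread('pics/top0.png');s=cv2.imread('pics/side0.png');ct=cam('top');cs=cam('side')
for n,im in(('t',t),('s',s)):
    for c,lo,hi in(('yel',(20,150,120),(32,255,255)),('org',(5,200,150),(16,255,255)),('brass',(12,100,80),(20,255,255))):
        print(n,c,[(list(a),list(b)) for a,b in blobs(im,lo,hi,15)[0]])
print('bed',[onz(ct,p,12).round() for p in((287,154),(394,162),(389,231),(280,223))])
print('spot',onz(ct,(209,275),30),'grip',onz(ct,(155,273),75))
print('stand',onz(ct,(483,258),20), 'drv top',onz(ct,(499,255),164))
crop=np.hstack([cv2.resize(t[130:250,270:410],None,fx=4,fy=4,interpolation=2)[:480],cv2.resize(t[230:310,460:520],None,fx=4,fy=6,interpolation=2)])
cv2.imwrite('pics/crop0.png',crop);print(crop.shape)
E
```

```text
t yel [([np.float64(162.5), np.float64(273.7)], [np.int32(160), np.int32(270), np.int32(6), np.int32(8), np.int32(45)])]
t org []
t brass [([np.float64(320.9), np.float64(36.3)], [np.int32(0), np.int32(21), np.int32(640), np.int32(31), np.int32(5688)]), ([np.float64(216.5), np.float64(164.2)], [np.int32(213), np.int32(161), np.int32(8), np.int32(7), np.int32(33)]), ([np.float64(169.7), np.float64(168.1)], [np.int32(166), np.int32(165), np.int32(8), np.int32(7), np.int32(37)]), ([np.float64(372.8), np.float64(207.3)], [np.int32(361), np.int32(197), np.int32(26), np.int32(23), np.int32(353)]), ([np.float64(501.1), np.float64(254.1)], [np.int32(489), np.int32(246), np.int32(21), np.int32(17), np.int32(215)]), ([np.float64(163.7), np.float64(273.8)], [np.int32(162), np.int32(269), np.int32(5), np.int32(10), np.int32(39)]), ([np.float64(506.4), np.float64(297.8)], [np.int32(499), np.int32(292), np.int32(14), np.int32(12), np.int32(101)])]
s yel [([np.float64(270.9), np.float64(201.1)], [np.int32(266), np.int32(192), np.int32(10), np.int32(19), np.int32(161)])]
s org [([np.float64(349.4), 
[... 2024 characters left out ...]
32(6), np.int32(31)]), ([np.float64(360.0), np.float64(242.3)], [np.int32(349), np.int32(230), np.int32(21), np.int32(27), np.int32(409)]), ([np.float64(349.5), np.float64(328.2)], [np.int32(339), np.int32(309), np.int32(22), np.int32(42), np.int32(632)]), ([np.float64(306.1), np.float64(358.7)], [np.int32(298), np.int32(343), np.int32(16), np.int32(34), np.int32(398)])]
bed [array([745.,  79.,  12.]), array([ 720., -156.,   12.]), array([ 568., -140.,   12.]), array([592.,  98.,  12.])]
spot [482.04432052 252.26045071  30.        ] grip [488.22779197 355.75531704  75.        ]
stand [ 502.80858554 -338.94331412   20.        ] drv top [ 502.04037059 -332.69162509  164.        ]
(480, 800, 3)
```

View pics/crop0.png

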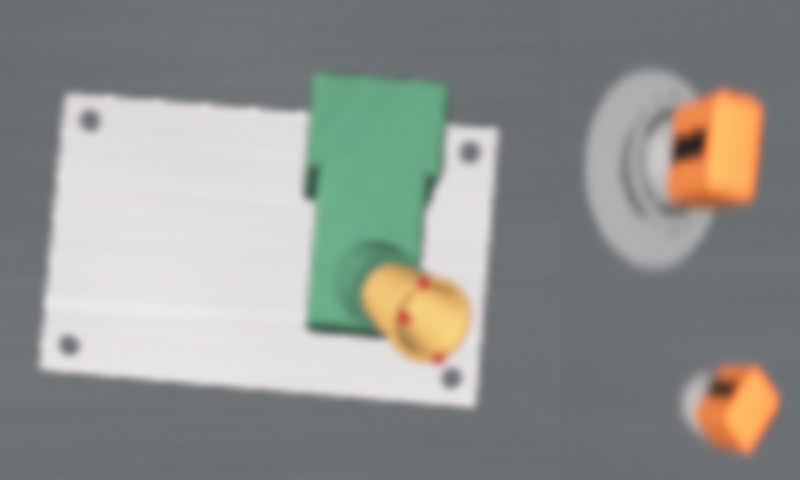

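The crop shows the bed corners at about (66,94), (498,127), (475,407) and (40,369). The head has rim marks at (424,283) and (437,357). The large orange driver stands in the grey stand; the small one below it is a decoy.

```bash
cat >> h.py <<'E'
def down(yaw): # tool pointing down, tool x at yaw (rad)
    x=np.array([np.cos(yaw),np.sin(yaw),0]);z=np.array([0,0,-1.]);return np.c_[x,np.cross(z,x),z]
def go(Rt,p,st=None):
    st=st or arm.read_state(); Rc=R.from_quat(st['ee_rot']).as_matrix()
    rv=R.from_matrix(Rc.T@Rt).as_rotvec()
    print('dr',(np.degrees(rv)/8).round(3),'slide',(Rc.T@(np.array(p)-st['position'])).round(1))
E
python3 - <<'E'
from h import *
ct=cam('top');cs=cam('side')
pt=np.array([(286.5,153.5),(394.5,161.75),(388.75,231.75),(280,222.25)])
F=np.array([(100,170,12),(100,-70,12),(-55,-70,12),(-55,170,12.)])
def f(q):
    Rz=R.from_euler('z',q[2]).as_matrix(); return (proj(ct,F@Rz.T+[q[0],q[1],0])-pt).ravel()
r=least_squares(f,[645,-75,-.1]);print('fixture',r.x,r.fun.round(1))
m=tri([(ct,(377.6,210)),(cs,(360,238))]);print('mouth?',m, 'fix frame',R.from_euler('z',-r.x[2]).apply(m-[r.x[0],r.x[1],0]))
d=tri([(ct,(501,254)),(cs,(349.5,328))]);print('driver',d)
g=tri([(ct,(156,274)),(cs,(270.9,201))]);print('grip',g)
go(down(np.radians(-93.3)),[486,345,190])
E
```

```text
fixture [ 6.28556692e+02 -7.66135306e+01 -1.13591900e-01] [-0.3 -0.5  0.2  0.1  0.4  0.  -0.2  0.3]
mouth? [ 596.06438716 -103.72612138  172.46219278] fix frame [-29.209752   -30.62079074 172.46219278]
driver [ 503.49328196 -345.10470545  132.55743388]
grip [487.00459733 359.34891895  55.63296181]
dr [ 1.000e-02 -9.000e-03  9.228e+00] slide [343.2 137.2  40.7]
```

Call:
{"op": "step_arm", "data": {
  "motion": [
    {"slide":[50,20,6],"dr":[0,0,1.2],"jaw":60},
    {"slide":[100,40,12],"dr":[0,0,2.5],"jaw":60},
    {"slide":[150,60,18],"dr":[0,0,3.8],"jaw":60},
    {"slide":[200,80,24],"dr":[0,0,5.1],"jaw":60},
    {"slide":[250,100,30],"dr":[0,0,6.4],"jaw":60},
    {"slide":[300,120,36],"dr":[0,0,7.7],"jaw":60},
    {"slide":[343,137,40],"dr":[0,0,9.0],"jaw":60},
    {"slide":[343,137,40],"dr":[0,0,9.23],"jaw":60}
  ]
}}

```text
clock: 1.15
position: [487.5, 343.3, 190.3]
ee_rot: [-0.684, 0.729, -0.0, -0.001]
contact_force: [0.3, 0.5, -0.1]
gripper_width: 60.1
grasp_force: 0.0
```

Run:
```python
from h import *
st,im,c=look('w1'); print(st['position'],st['ee_rot'],st['joints'].round(3))
for b,s in blobs(im,(20,120,100),(34,255,255),60)[0]: print(b,s, onz(c,b,75).round(1),onz(c,b,30).round(1))
```

```text
[487.48465462 343.31889482 190.28709574] [-6.84224709e-01  7.29270553e-01 -9.92841277e-05 -9.98836406e-04] [ 0.885  0.368 -0.124 -0.    -1.08  -0.949]
[323.3  85.2] [309  70  29  31 710] [482.7 253.4  75. ] [482.7 252.1  30. ]
[ 22.3 223.9] [  8 213  30  23 505] [678.1 324.2  75. ] [712.1 335.2  30. ]
[325.6 246.3] [ 308  214   36   64 2204] [487.4 351.2  75. ] [488.2 366.9  30. ]
```

View pics/w1.png

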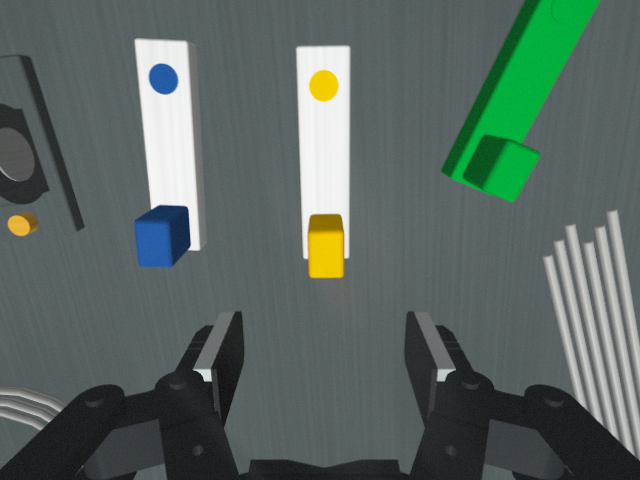

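The wrist view shows the yellow grip at (326,246), its spot at (323,85), the blue block to the left and the green one to the right. The spot lies at (482.7, 252.1), so the grip is at about (487.5, 357).

Call:
{"op": "step_arm", "data": {
  "motion": [
    {"slide":[-13.7,1,50],"dr":[0,0,-0.13],"jaw":60},
    {"slide":[-13.7,1,100],"dr":[0,0,-0.13],"jaw":60},
    {"slide":[-13.7,1,140],"dr":[0,0,-0.13],"jaw":60},
    {"slide":[-13.7,1,154],"dr":[0,0,-0.13],"jaw":60},
    {"slide":[-13.7,1,154],"dr":[0,0,-0.13],"jaw":50},
    {"slide":[-13.7,1,154],"dr":[0,0,-0.13],"jaw":15},
    {"slide":[-13.7,1,154],"dr":[0,0,-0.13],"jaw":15},
    {"slide":[-13.7,1,154],"dr":[0,0,-0.13],"jaw":15}
  ]
}}

```text
clock: 2.2
position: [486.7, 360.7, 39.4]
ee_rot: [-0.693, 0.721, 0.0, 0.002]
contact_force: [-0.4, 1.6, 6.4]
gripper_width: 23.4
grasp_force: 59.5
```

```bash
cat >> h.py <<'E'
FX=np.array([628.56,-76.61,0]);FY=-0.11359
def fx(p): return FX+R.from_euler('z',FY).apply(p)
E
python3 - <<'E'
from h import *
st=arm.read_state(); print(st['position'],st['gripper_width'],st['grasp_force'],st['contact_force'])
print(fx([0,105,0]),fx([0,185,0]))
go(down(FY-np.pi/2),[*fx([0,200,0])[:2],100]);go(down(FY-np.pi/2),[*fx([0,105,0])[:2],50])
E
```

```text
[486.69358777 360.73855567  39.44825558] 23.353786923332535 59.46201682090759 [-0.40467352  1.56982751  6.42280066]
[640.46131826  27.71333691   0.        ] [649.52898931 107.19778408   0.        ]
dr [-0.018  0.024  0.533] slide [ 231.8 -173.9  -60.8]
dr [-0.018  0.024  0.533] slide [ 326.7 -166.7  -11.2]
```

Call:
{"op": "step_arm", "data": {
  "motion": [
    {"slide":[0,0,-40],"dr":[0,0,0],"jaw":15},
    {"slide":[0,0,-90],"dr":[0,0,0],"jaw":15},
    {"slide":[40,-30,-110],"dr":[0,0,0.1],"jaw":15},
    {"slide":[90,-68,-110],"dr":[0,0,0.25],"jaw":15},
    {"slide":[140,-105,-110],"dr":[0,0,0.4],"jaw":15},
    {"slide":[190,-142,-110],"dr":[0,0,0.53],"jaw":15},
    {"slide":[232,-174,-110],"dr":[0,0,0.53],"jaw":15},
    {"slide":[232,-174,-110],"dr":[0,0,0.53],"jaw":15}
  ]
}}

```text
clock: 3.2
position: [651.3, 116.9, 146.0]
ee_rot: [-0.664, 0.748, 0.0, -0.001]
contact_force: [-1.0, 0.6, -2.6]
gripper_width: 23.3
grasp_force: 60.0
```

Run:
```python
from h import *
st,im,c=look('w2'); print(st['position'],st['ee_rot'],st['gripper_width'],st['contact_force'])
for b,s in blobs(im,(20,120,100),(34,255,255),60)[0]:
    print(b,s)
    o,r=ray(c,b); Rc=R.from_quat(st['ee_rot']).as_matrix(); o=Rc.T@(o-st['position']); r=Rc.T@r
    for zz in (0,3.5,6,9): print(zz,(o+r*(zz-o[2])/r[2]).round(1))
```

```text
[651.28445728 116.93655258 146.01825391] [-6.63518315e-01  7.48159491e-01  4.30968864e-04 -7.97681541e-04] 23.25118046655915 [-0.95788511  0.59906777 -2.62017827]
[324.5  19.7] [ 294    0   62   47 2395]
0 [105.1  -0.4   0. ]
3.5 [105.6  -0.4   3.5]
6 [106.   -0.4   6. ]
9 [106.5  -0.4   9. ]
[324.  346.1] [  284   271    82   148 10897]
0 [-8.9 -0.5  0. ]
3.5 [-11.1  -0.5   3.5]
6 [-12.7  -0.5   6. ]
9 [-14.6  -0.5   9. ]
```

View pics/w2.png

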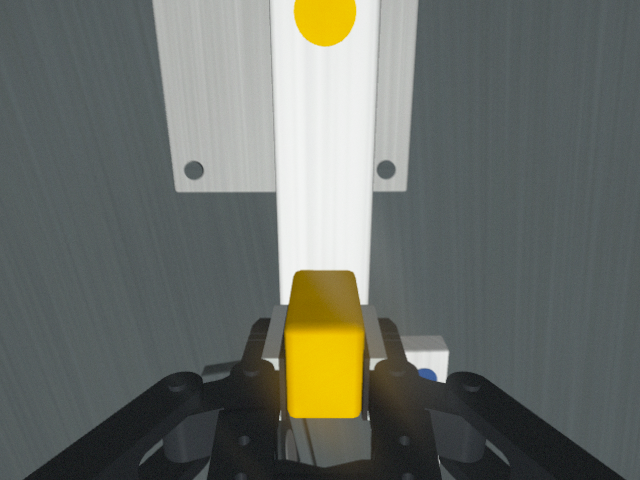

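The block is held level: the grip is between the pads, the spot is at (324,15), and the near bed corners are at (177,192) and (407,190).

Run:
```python
from h import *
st=dict(position=np.array([651.28445728,116.93655258,146.01825391]),ee_rot=[-6.63518315e-01,7.48159491e-01,4.30968864e-04,-7.97681541e-04])
c=cam('wrist',st);ct=cam('top')
a=onz(c,(177,192),12);b=onz(c,(407,190),12);print(a,b,np.linalg.norm(a-b),'exp',fx([100,170,12]),fx([-55,170,12]))
print('hdg',np.arctan2(*(a-b)[1::-1]))
o,r=ray(c,(324.3,15.5));Rc=R.from_quat(st['ee_rot']).as_matrix();o=Rc.T@(o-st['position']);r=Rc.T@r;print((o+r*(9.4-o[2])/r[2]))
```

```text
[746.03830332  81.76096474  12.        ] [593.8966279   98.54808819  12.        ] 153.06500877777577 exp [747.18435995  80.95986142  12.        ] [593.18324356  98.52847408  12.        ]
hdg -0.10989422211020755
[107.74476051  -0.48868002   9.4       ]
```

Run:
```python
from h import *
for y,z in((197,54.5),(108,54.5),(108,51.5)): go(down(FY-np.pi/2),fx([-0.5,y,z]))
```

```text
dr [ 0.017 -0.002 -0.03 ] slide [-0.6 -0.3 91.5]
dr [ 0.017 -0.002 -0.03 ] slide [88.4 -0.6 91.6]
dr [ 0.017 -0.002 -0.03 ] slide [88.4 -0.7 94.6]
```

Call:
{"op": "step_arm", "data": {
  "motion": [
    {"slide":[-0.6,-0.4,45],"dr":[0,0,0],"jaw":15},
    {"slide":[-0.6,-0.4,80],"dr":[0,0,0],"jaw":15},
    {"slide":[0,-0.5,90],"dr":[0,0,0],"jaw":15},
    {"slide":[20,-0.5,91],"dr":[0,0,0],"jaw":15},
    {"slide":[45,-0.6,91],"dr":[0,0,0],"jaw":15},
    {"slide":[70,-0.6,91],"dr":[0,0,0],"jaw":15},
    {"slide":[88.4,-0.7,91],"dr":[0,0,0],"jaw":15},
    {"slide":[88.4,-0.7,91],"dr":[0,0,0],"jaw":15}
  ]
}}

```text
clock: 4.25
position: [641.0, 30.6, 56.8]
ee_rot: [-0.665, 0.747, -0.0, 0.0]
contact_force: [0.2, 0.1, -2.4]
gripper_width: 23.1
grasp_force: 59.9
```

Run:
```python
from h import *
st=arm.read_state(); print(st['position'],st['contact_force']);go(down(FY-np.pi/2),fx([-0.5,108,51.5]))
```

```text
[640.95604131  30.56761488  56.82030929] [ 0.15985722  0.14546012 -2.35306618]
dr [-0.003  0.001 -0.022] slide [-0.1  0.7  5.3]
```

Call:
{"op": "step_arm", "data": {
  "motion": [
    {"slide":[0,0.5,2.5],"dr":[0,0,0],"jaw":15},
    {"slide":[0,0.5,4],"dr":[0,0,0],"jaw":15},
    {"slide":[0,0.5,5],"dr":[0,0,0],"jaw":15},
    {"slide":[0,0.5,5.4],"dr":[0,0,0],"jaw":15},
    {"slide":[0,0.5,5.4],"dr":[0,0,0],"jaw":15},
    {"slide":[0,0.5,5.4],"dr":[0,0,0],"jaw":50},
    {"slide":[0,0.5,5.4],"dr":[0,0,0],"jaw":50},
    {"slide":[0,0.5,5.4],"dr":[0,0,0],"jaw":50}
  ]
}}

```text
clock: 5.25
position: [640.9, 32.8, 50.9]
ee_rot: [-0.666, 0.746, -0.0, 0.0]
contact_force: [-0.6, -0.0, -1.3]
gripper_width: 50.1
grasp_force: 0.0
```

Run:
```python
from h import *
st=arm.read_state(); print(st['position'],st['contact_force'],st['joints'])
# candidate view pose: tool tilted? look at head from tool down
mouth=fx([-30,-30,172]); print('mouth',mouth)
n=fx([-.5/2**.5,-.5/2**.5,.75**.5])-FX; print('axis',n)
go(down(FY-np.pi/2),fx([-0.5,108,150]))
```

```text
[640.87558445  32.83419235  50.89255854] [-0.62945127 -0.03365393 -1.32047126] [ 3.02933497e-01  5.80552023e-01 -1.59336514e-01  2.17513126e-04
 -8.30544777e-01 -4.16728202e-01]
mouth [ 595.35295567 -103.01629104  172.        ]
axis [-0.39134877 -0.31120112  0.8660254 ]
dr [-0.003  0.    -0.   ] slide [  2.1   0.3 -99.1]
```

Run:
```python
from h import *
go(down(np.radians(-141.5)),[605,-95,238])
J=np.array([[.38558,.00661],[.368,-.124],[.58055,-.15934]]);P=np.array([[604.2,230.2],[574.3,190.3],[621.4,50.9]])
f=J[:,0]-J[:,1]
A=np.r_[np.c_[np.sin(J[:,0]),np.cos(f),np.sin(f),0*f],np.c_[np.cos(J[:,0]),-np.sin(f),np.cos(f),0*f+1]]
print(np.linalg.lstsq(A,P.T.ravel(),rcond=None)[:2])
```

```text
dr [-3.000e-03  1.000e-03  5.624e+00] slide [ 131.1   21.1 -187.1]
(array([ 569.2016649 ,  420.74706401,   -2.36857166, -139.64089699]), array([0.23261765]))
```

Call:
{"op": "step_arm", "data": {
  "motion": [
    {"slide":[0,0,-50],"dr":[0,0,0],"jaw":50},
    {"slide":[0,0,-105],"dr":[0,0,0],"jaw":50},
    {"slide":[20,3,-150],"dr":[0,0,1],"jaw":60},
    {"slide":[50,8,-185],"dr":[0,0,2.2],"jaw":60},
    {"slide":[90,14,-187],"dr":[0,0,3.4],"jaw":60},
    {"slide":[131,21,-187],"dr":[0,0,4.6],"jaw":60},
    {"slide":[131,21,-187],"dr":[0,0,5.62],"jaw":60},
    {"slide":[131,21,-187],"dr":[0,0,5.62],"jaw":60}
  ]
}}

```text
clock: 6.25
position: [604.8, -95.4, 238.0]
ee_rot: [-0.33, 0.944, -0.0, 0.0]
contact_force: [-0.5, -0.3, 0.4]
gripper_width: 60.0
grasp_force: 0.0
```

Run:
```python
from h import *
st,im,c=look('w3'); print(st['position'],st['ee_rot'])
hsv=cv2.cvtColor(im,cv2.COLOR_BGR2HSV)
m=cv2.inRange(hsv,np.array((0,130,90)),np.array((8,255,255)))|cv2.inRange(hsv,np.array((172,130,90)),np.array((180,255,255)))
n,l,s,ce=cv2.connectedComponentsWithStats(m)
print([(ce[i].round(1),s[i]) for i in range(1,n) if s[i][4]>15])
```

```text
[604.81245428 -95.41850948 237.99131285] [-3.30265136e-01  9.43888192e-01 -3.65548318e-05  1.37385732e-04]
[(array([340. , 205.2]), array([334, 200,  13,  12,  98], dtype=int32)), (array([331.3, 237.6]), array([328, 232,   8,  12,  67], dtype=int32)), (array([314. , 270.2]), array([305, 261,  19,  19, 170], dtype=int32))]
```

View pics/w3.png

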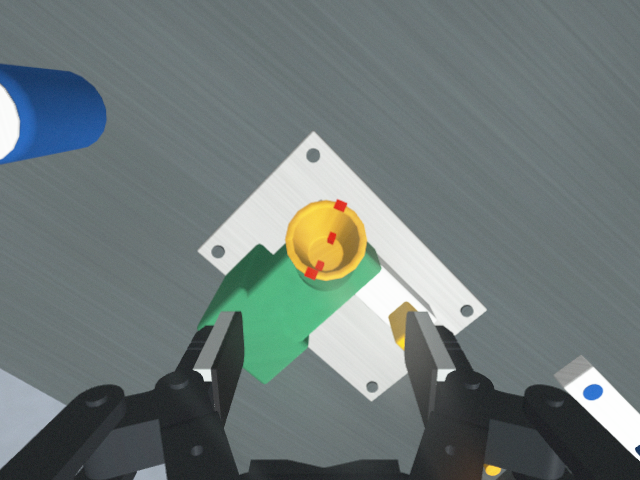

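The cup's rim is centred near (326,240). The rim marks are at (340,205) and (311,273), and the dogs inside at (331,238) and (319,266).

```bash
cat >> h.py <<'E'
AX=np.array([-0.39134877,-0.31120112,0.8660254])
U0=np.array([AX[0],AX[1],0]);U0=U0-AX*(AX@U0);U0/=np.linalg.norm(U0)  # lean-plane direction in mouth plane (outward/down side)
U1=np.cross(AX,U0)
def dogdir(s): return U0*np.cos(s)-U1*np.sin(s) # clockwise seen from outside
E
python3 - <<'E'
from h import *
st=dict(position=np.array([604.81245428,-95.41850948,237.99131285]),ee_rot=[-3.30265136e-01,9.43888192e-01,-3.65548318e-05,1.37385732e-04])
c=cam('wrist',st);ct=cam('top');cs=cam('side')
im=cv2.imread('pics/w3.png');hsv=cv2.cvtColor(im,cv2.COLOR_BGR2HSV)
# outer rim extents from wrist
th=np.linspace(0,2*np.pi,90)
def model(q):
    M=q[:3];d=dogdir(q[3]);
    rim=proj(c,M+22*(np.outer(np.cos(th),U0)+np.outer(np.sin(th),U1)))
    D=lambda h,r:M+AX*(h-46)+d*r
    return np.r_[(proj(c,D(46,-19.75))-[340,205.2]).ravel(),(proj(c,D(46,19.75))-[311,272.8]).ravel(),
      (proj(c,D(12,-9.5))-[331.5,237.6]).ravel(), (proj(c,D(12,9.5))-[319,266]).ravel(),
      rim[:,0].min()-285.5,rim[:,0].max()-367,rim[:,1].min()-199.5,
      (proj(ct,D(46,-19.75))-[379.25,219.25]).ravel()*.7,(proj(ct,D(46,19.75))-[376,200.75]).ravel()*.7]
best=min((least_squares(model,[595,-103,172,s]) for s in(0.3,.8,1.5,2.2,3,4,5)),key=lambda r:r.cost)
print(best.x,best.fun.round(1))
M=best.x[:3];print('fix',R.from_euler('z',-FY).apply(M-FX),'floor',M-46*AX)
b=lambda P:(proj(cs,P))
print('side mouth',b(M),'marks',b(M+19.75*dogdir(best.x[3])),b(M-19.75*dogdir(best.x[3])))
go(down(0),[503,-345,270])
E
```

```text
[ 595.71673418 -102.21445522  168.94160911    3.54045769] [ 0.2  1.1  0.1  0.8  0.1 -1.1  0.5 -1.2 -1.2  0.4 -0.  -0.3 -0.3 -0.7
 -0.4]
fix [-29.72945062 -29.16209874 168.94160911] floor [613.7187776  -87.8992037  129.10444071]
side mouth [[358.7465454  239.21055097]] marks [[366.01071079 233.74198022]] [[351.45265187 244.70116595]]
dr [-1.0000e-03 -0.0000e+00 -1.7668e+01] slide [ 235.8 -131.6  -32.1]
```

Call:
{"op": "step_arm", "data": {
  "motion": [
    {"slide":[30,-16,-32],"dr":[0,0,-1.2],"jaw":60},
    {"slide":[70,-39,-32],"dr":[0,0,-2.5],"jaw":60},
    {"slide":[110,-61,-32],"dr":[0,0,-3.8],"jaw":60},
    {"slide":[150,-84,-32],"dr":[0,0,-5.1],"jaw":60},
    {"slide":[190,-106,-32],"dr":[0,0,-6.4],"jaw":60},
    {"slide":[236,-132,-32],"dr":[0,0,-7.7],"jaw":60},
    {"slide":[236,-132,-32],"dr":[0,0,-9.0],"jaw":60},
    {"slide":[236,-132,-32],"dr":[0,0,-10.3],"jaw":60}
  ]
}}

```text
clock: 7.3
position: [502.5, -345.5, 269.6]
ee_rot: [0.872, -0.49, -0.0, -0.0]
contact_force: [0.1, 0.1, 0.3]
gripper_width: 60.2
grasp_force: 0.0
```

Call:
{"op": "step_arm", "data": {
  "motion": [
    {"slide":[0,0,0],"dr":[0,0,-1.2],"jaw":60},
    {"slide":[0,0,0],"dr":[0,0,-2.5],"jaw":60},
    {"slide":[0,0,0],"dr":[0,0,-3.8],"jaw":60},
    {"slide":[0,0,0],"dr":[0,0,-5.1],"jaw":60},
    {"slide":[0,0,0],"dr":[0,0,-6.4],"jaw":60},
    {"slide":[0,0,0],"dr":[0,0,-7.36],"jaw":60},
    {"slide":[0,0,0],"dr":[0,0,-7.36],"jaw":60},
    {"slide":[0,0,0],"dr":[0,0,-7.36],"jaw":60}
  ]
}}

```text
clock: 8.3
position: [502.8, -344.8, 269.8]
ee_rot: [1.0, -0.002, -0.0, -0.0]
contact_force: [0.3, 0.9, 0.2]
gripper_width: 60.2
grasp_force: 0.0
```

Run:
```python
from h import *
st,im,c=look('w4'); print(st['position'],st['ee_rot'],st['joints'])
for b,s in blobs(im,(3,150,100),(16,255,255),100)[0]: print(b,s,onz(c,b,164),onz(c,b,124))
```

```text
[ 502.81791371 -344.8193992   269.82854383] [ 9.99998229e-01 -1.88159654e-03 -3.12488095e-05 -1.96019881e-05] [-3.35926206e-01  3.35537061e-01  3.10273768e-02 -1.73435796e-05
 -1.26635854e+00  1.90296454e+00]
[326.  205.3] [310 187  31  75 744] [ 524.69723131 -346.66171403  164.        ] [ 514.95057587 -346.84384424  124.        ]
[350.  297.5] [338 278  22  54 387] [ 463.08419207 -362.20374489  164.        ] [ 443.42675122 -364.88589352  124.        ]
```

View pics/w4.png

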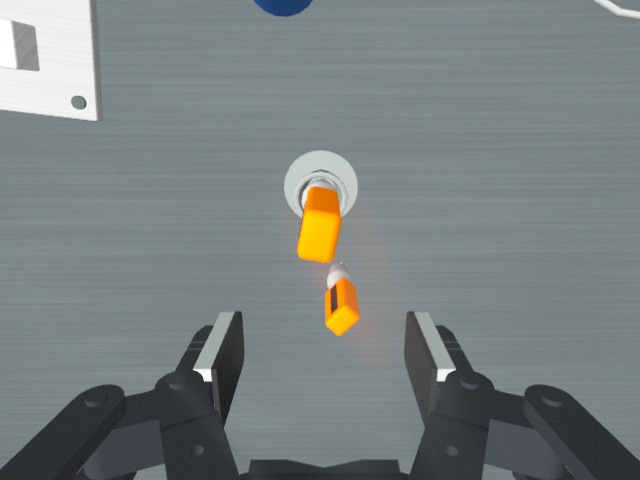

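The large driver's handle is at (320,225) in the stand at (321,187). The small decoy is at (341,305).

Run:
```python
from h import *
from scipy.optimize import minimize
st=dict(position=np.array([502.81791371,-344.8193992,269.82854383]),ee_rot=[9.99998229e-01,-1.88159654e-03,-3.12488095e-05,-1.96019881e-05])
im=cv2.imread('pics/w4.png');c=cam('wrist',st)
m=cv2.inRange(cv2.cvtColor(im,cv2.COLOR_BGR2HSV),np.array((3,150,60)),np.array((24,255,255)))
n,l,s,ce=cv2.connectedComponentsWithStats(m);i=l[235,320];m=(l==i).astype(np.uint8);print(s[i],ce[i])
B=np.array([(a,b,d) for a in(-17,17) for b in(-12,12) for d in(84,164)],float)
S=8
def cost(q):
    P=R.from_euler('z',q[2]).apply(B)+[q[0],q[1],0]; h=cv2.convexHull(proj(c,P).astype(np.float32))
    w=np.zeros((150*4,200*4),np.uint8); cv2.fillConvexPoly(w,((h-[220,150])*4).astype(np.int32),1)
    r=cv2.resize(m[150:300,220:420],None,fx=4,fy=4,interpolation=0)
    return (w!=r).sum()/16
best=min((minimize(cost,[x,-345,y],method='Nelder-Mead',options=dict(initial_simplex=[[x,-345,y],[x+5,-345,y],[x,-340,y],[x,-345,y+.1]])) for x in(495,503,510) for y in(-.1,0,.1)),key=lambda r:r.fun)
print(best.x,best.fun,'stand',onz(c,(321,187),4))
q=best.x
go(down(q[2]),[q[0],q[1],113],st);go(down(q[2]),[q[0],q[1],175],st)
```

```text
[ 297  187   44   76 2357] [320.76325838 225.03054731]
[ 5.05203273e+02 -3.42257738e+02 -1.91218160e-01] 549.4375 stand [ 504.11203145 -342.51492177    4.        ]
dr [-0.     0.     1.343] slide [  2.4  -2.6 156.8]
dr [-0.     0.     1.343] slide [ 2.4 -2.6 94.8]
```

Call:
{"op": "step_arm", "data": {
  "motion": [
    {"slide":[1.8,-2.4,40],"dr":[0,0,1.3],"jaw":60},
    {"slide":[1.8,-2.4,90],"dr":[0,0,1.3],"jaw":60},
    {"slide":[1.8,-2.4,140],"dr":[0,0,1.3],"jaw":60},
    {"slide":[1.8,-2.4,158],"dr":[0,0,1.3],"jaw":60},
    {"slide":[1.8,-2.4,160],"dr":[0,0,1.3],"jaw":50},
    {"slide":[1.8,-2.4,160],"dr":[0,0,1.3],"jaw":15},
    {"slide":[1.8,-2.4,160],"dr":[0,0,1.3],"jaw":15},
    {"slide":[1.8,-2.4,160],"dr":[0,0,1.3],"jaw":15}
  ]
}}

```text
clock: 9.35
position: [505.3, -343.0, 111.5]
ee_rot: [0.996, -0.092, 0.002, 0.001]
contact_force: [-0.8, 1.4, 2.8]
gripper_width: 23.6
grasp_force: 59.3
```

Run:
```python
from h import *
st=arm.read_state();print(st['position'],st['ee_rot'],st['wrist_torque'],st['joints'])
Rc=R.from_quat(st['ee_rot']).as_matrix();print('yaw',np.degrees(np.arctan2(Rc[1,0],Rc[0,0])))
# tool pose when seated, tip offset along tool z
d=st['position'][2]-8; print('TCP above tip',d)
```

```text
[ 505.31693508 -343.04578471  111.51174126] [ 9.95744596e-01 -9.21411997e-02  1.55913910e-03  5.17995424e-04] [ 0.23788383 -0.08851173 -0.02686363] [-3.31547159e-01  4.65255401e-01 -1.87786271e-01  3.37583044e-04
 -9.14479714e-01  1.71759352e+00]
yaw -10.573547593217837
TCP above tip 103.51174126169121
```

```bash
cat >> h.py <<'E'
M=np.array([595.72,-102.21,168.94]);S0=0.399;FLOOR=M-46*AX
def seat(s_blade,h): # tool rot for blade az dogdir(s_blade), TCP with tip h above floor
    x=-dogdir(s_blade);z=-AX;return np.c_[x,np.cross(z,x),z],FLOOR+AX*(h+103.5)
def ik6(Rt,p,Lt=300):
    w=p-Lt*Rt[:,2];h=Lt-139.6
    Rr=np.hypot(w[0],w[1]);j1=np.arctan2(w[1],w[0])+np.arcsin(160/Rr);r=np.sqrt(Rr**2-160**2)
    f=lambda q:[569.2*np.sin(q[0])+420.7*np.cos(q[1])-2.4*np.sin(q[1])-r, h+569.2*np.cos(q[0])-420.7*np.sin(q[1])-2.4*np.cos(q[1])-w[2]]
    q=least_squares(f,[.3,.4]);fp=q.x[1]
    W=R.from_euler('y',-fp).as_matrix()@R.from_euler('z',-j1).as_matrix()@Rt
    # W = Rx(a)Ry(b)Rx(c)*C ; C: chain x->tool z, tool x = -chain y when down at j6=0
    C=np.array([[0,0,1],[-1,0,0],[0,-1,0.]]); e=R.from_matrix(W@C.T).as_euler('XYX')
    return j1,q.x[0],q.x[0]-fp,e,q.cost
E
python3 - <<'E'
from h import *
d=np.radians
for n,(a,h) in dict(now=None and 0 or (0,0)).items(): pass
st=arm.read_state();print(ik6(R.from_quat(st['ee_rot']).as_matrix(),st['position']))
for a,h in((S0-d(55),86),(S0-d(55),0),(2.667-d(36),0)):
    Rt,p=seat(a,h);print(p.round(1),Rt[:,0].round(2),[np.round(v,2) for v in ik6(Rt,p)],[np.round(v,2) for v in ik6(Rt,p,200)])
Rt,p=seat(S0-d(55),90);go(Rt,p,st)
E
```

```text
(np.float64(-0.3312062226500642), np.float64(0.4658523379842667), np.float64(-0.18691812790251577), array([-3.38921569e-04,  9.14751012e-01, -1.71725184e+00]), np.float64(1.050131637030211e-25))
[ 539.6 -146.9  293.2] [0.24 0.87 0.42] [np.float64(-0.18), np.float64(0.13), np.float64(-0.28), array([0.52, 0.86, 3.01]), np.float64(0.0)] [np.float64(-0.1), np.float64(0.16), np.float64(-0.22), array([0.48, 0.86, 3.12]), np.float64(0.0)]
[ 573.2 -120.1  218.7] [0.24 0.87 0.42] [np.float64(-0.11), np.float64(0.23), np.float64(-0.36), array([0.6 , 0.68, 2.95]), np.float64(0.0)] [np.float64(-0.04), np.float64(0.25), np.float64(-0.29), array([0.54, 0.69, 3.07]), np.float64(0.0)]
[ 573.2 -120.1  218.7] [ 0.25 -0.94 -0.23] [np.float64(-0.11), np.float64(0.23), np.float64(-0.36), array([ 0.6 ,  0.68, -0.73]), np.float64(0.0)] [np.float64(-0.04), np.float64(0.25), np.float64(-0.29), array([ 0.54,  0.69, -0.61]), np.float64(0.0)]
dr [ 0.62   4.017 -9.897] slide [  -3.1 -197.5 -185.3]
```

```bash
sed -i 's/x=-dogdir(s_blade)/x=dogdir(s_blade)/' h.py
python3 - <<'E'
from h import *
Rt,p=seat(S0-np.radians(55),90);print([np.round(v,2) for v in ik6(Rt,p)]);go(Rt,p)
E
```

```text
[np.float64(-0.18), np.float64(0.13), np.float64(-0.28), array([ 0.52,  0.87, -0.13]), np.float64(0.0)]
dr [ 4.186 -0.646 12.043] slide [  -3.1 -197.5 -185.3]
```

Call:
{"op": "step_arm", "data": {
  "motion": [
    {"slide":[0,0,-40],"dr":[0,0,0],"jaw":15},
    {"slide":[0,0,-85],"dr":[0,0,0],"jaw":15},
    {"slide":[0,-20,-120],"dr":[0.41,-0.06,1.18],"jaw":15},
    {"slide":[0,-50,-150],"dr":[0.82,-0.13,2.37],"jaw":15},
    {"slide":[-1,-80,-185],"dr":[1.24,-0.19,3.55],"jaw":15},
    {"slide":[-1,-110,-205],"dr":[1.65,-0.25,4.74],"jaw":15},
    {"slide":[-2,-140,-205],"dr":[2.06,-0.32,5.92],"jaw":15},
    {"slide":[-2,-160,-205],"dr":[2.47,-0.38,7.1],"jaw":15}
  ]
}}

```text
clock: 10.35
position: [531.6, -183.7, 315.2]
ee_rot: [0.816, -0.553, -0.01, -0.167]
contact_force: [-0.0, 0.1, -1.4]
gripper_width: 23.6
grasp_force: 59.3
```

Run:
```python
from h import *
Rt,p=seat(S0-np.radians(55),90);st=arm.read_state();print(st['joints'].round(2),st['position'].round(),st['gripper_width']);go(Rt,p,st)
```

```text
[-0.23  0.22  0.06 -0.33 -1.33  0.68] [ 532. -184.  315.] 23.62651765669037
dr [ 1.724 -0.248  4.895] slide [-25.8 -12.8  28.7]
```

Call:
{"op": "step_arm", "data": {
  "motion": [
    {"slide":[0,0,0],"dr":[0.41,-0.06,1.18],"jaw":15},
    {"slide":[-5,-2,0],"dr":[0.82,-0.12,2.37],"jaw":15},
    {"slide":[-12,-5,8],"dr":[1.24,-0.18,3.55],"jaw":15},
    {"slide":[-20,-10,18],"dr":[1.6,-0.24,4.6],"jaw":15},
    {"slide":[-25.8,-12.8,28.7],"dr":[1.724,-0.248,4.895],"jaw":15},
    {"slide":[-25.8,-12.8,28.7],"dr":[1.724,-0.248,4.895],"jaw":15},
    {"slide":[-25.8,-12.8,28.7],"dr":[1.724,-0.248,4.895],"jaw":15},
    {"slide":[-25.8,-12.8,28.7],"dr":[1.724,-0.248,4.895],"jaw":15}
  ]
}}

```text
clock: 11.35
position: [538.3, -149.9, 296.6]
ee_rot: [-0.561, 0.787, 0.014, 0.258]
contact_force: [0.6, 0.1, -1.4]
gripper_width: 23.5
grasp_force: 59.3
```

Run:
```python
from h import *
st=arm.read_state();print(st['joints'].round(3),st['position'].round(1),st['contact_force'],st['wrist_torque'])
for h in(90,46,20,0): Rt,p=seat(S0-np.radians(55),h);go(Rt,p,st)
im=optics.get_image('wrist');im2=optics.get_image('side');im3=optics.get_image('top')
cs=cam('side');ct=cam('top');print('side mouth/floor',proj(cs,[M,FLOOR]).round(1),'tip',proj(cs,[FLOOR+90*AX]).round(1),'handle',proj(cs,FLOOR+AX*206))
print('top tip',proj(ct,FLOOR+90*AX),proj(ct,FLOOR+AX*206))
cr=lambda i,r,c_:cv2.resize(i[r:r+120,c_:c_+100],(400,480),interpolation=2)
cv2.imwrite('pics/pre.png',np.hstack([cr(im2,160,310),cr(im3,160,340)]));cv2.imwrite('pics/w5.png',im)
```

```text
[-0.223  0.126 -0.104 -0.467 -1.046  0.068] [ 538.3 -149.9  296.6] [ 0.56189994  0.07617002 -1.38287714] [-0.82704639  1.00756789 -0.04382259]
dr [ 0.007 -0.009  0.04 ] slide [-1.5  0.9  0.4]
dr [ 0.007 -0.009  0.04 ] slide [-1.5  0.9 44.4]
dr [ 0.007 -0.009  0.04 ] slide [-1.6  0.8 70.4]
dr [ 0.007 -0.009  0.04 ] slide [-1.6  0.8 90.4]
side mouth/floor [[358.7 239.2]
 [363.8 251. ]] tip [[353.7 227.3]] handle [[338.88631347 192.48405902]]
top tip [[386.1594845  215.92843543]] [[414.14552609 235.13765603]]
```

View pics/pre.png

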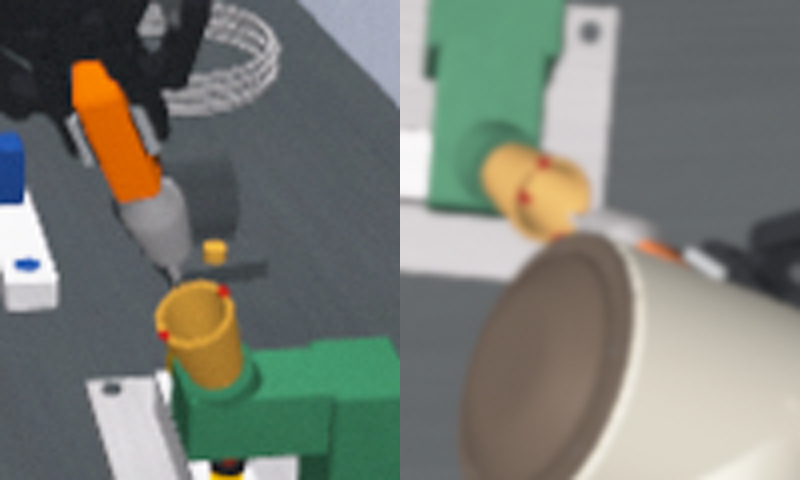

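The side crop shows the blade tip at (354.3,229.5), just above the cup's mouth and aligned with it. The foot is over the yellow spot.

Call:
{"op": "step_arm", "data": {
  "motion": [
    {"slide":[-1.6,0.8,15],"dr":[0,0,0.04],"jaw":15},
    {"slide":[-1.6,0.8,30],"dr":[0,0,0.04],"jaw":15},
    {"slide":[-1.6,0.8,40],"dr":[0,0,0.04],"jaw":15},
    {"slide":[-1.6,0.8,48],"dr":[0,0,0.04],"jaw":15},
    {"slide":[-1.6,0.8,55],"dr":[0,0,0.04],"jaw":15},
    {"slide":[-1.6,0.8,62],"dr":[0,0,0.04],"jaw":15},
    {"slide":[-1.6,0.8,66],"dr":[0,0,0.04],"jaw":15},
    {"slide":[-1.6,0.8,68],"dr":[0,0,0.04],"jaw":15}
  ]
}}

```text
clock: 12.5
position: [564.3, -126.6, 237.7]
ee_rot: [-0.558, 0.788, 0.015, 0.258]
contact_force: [-0.3, -0.3, -2.0]
gripper_width: 23.3
grasp_force: 59.3
```

```bash
cat >> h.py <<'E'
def rep(s_blade,h):
    st=arm.read_state();Rc=R.from_quat(st['ee_rot']).as_matrix();print('F tool',(Rc.T@st['contact_force']).round(1),'T tool',(Rc.T@st['wrist_torque']).round(2),'tip h',((st['position']-FLOOR)@AX-103.5).round(1),'w',round(st['gripper_width'],1),'j6',st['joints'][5].round(2))
    Rt,p=seat(s_blade,h);go(Rt,p,st)
E
python3 -c "
from h import *
rep(S0-np.radians(55),0)"
```

```text
F tool [1.2 0.7 1.5] T tool [-0.71  1.08 -0.06] tip h 21.9 w 23.3 j6 0.08
dr [ 0.01  -0.008 -0.003] slide [ 0.2 -0.5 21.9]
```

Call:
{"op": "step_arm", "data": {
  "motion": [
    {"slide":[0.2,-0.4,3],"dr":[0,0,0],"jaw":15},
    {"slide":[0.2,-0.4,6],"dr":[0,0,0],"jaw":15},
    {"slide":[0.2,-0.4,9],"dr":[0,0,0],"jaw":15},
    {"slide":[0.2,-0.4,12],"dr":[0,0,0],"jaw":15},
    {"slide":[0.2,-0.4,14],"dr":[0,0,0],"jaw":15},
    {"slide":[0.2,-0.4,16],"dr":[0,0,0],"jaw":15},
    {"slide":[0.2,-0.4,17],"dr":[0,0,0],"jaw":15},
    {"slide":[0.2,-0.4,18],"dr":[0,0,0],"jaw":15}
  ]
}}

```text
clock: 13.5
position: [570.9, -122.0, 221.9]
ee_rot: [-0.559, 0.789, 0.015, 0.257]
contact_force: [-3.6, -5.0, -1.7]
gripper_width: 23.8
grasp_force: 59.8
```

```bash
python3 -c "
from h import *
rep(S0-np.radians(55),0)"
```

```text
F tool [ 6.   1.8 -1.4] T tool [-1.29  2.71  0.01] tip h 4.3 w 23.8 j6 0.08
dr [ 0.016 -0.017 -0.002] slide [-0.8 -0.5  4.3]
```

Call:
{"op": "step_arm", "data": {
  "motion": [
    {"slide":[0.8,0.2,0],"dr":[0,0,0],"jaw":15},
    {"slide":[1.2,0.3,0.5],"dr":[0,0,0],"jaw":15},
    {"slide":[1.2,0.3,1],"dr":[0,0,0],"jaw":15},
    {"slide":[1.2,0.3,1.5],"dr":[0,0,0],"jaw":15},
    {"slide":[1.2,0.3,2],"dr":[0,0,0],"jaw":15},
    {"slide":[1.2,0.3,2.5],"dr":[0,0,0],"jaw":15},
    {"slide":[1.2,0.3,3],"dr":[0,0,0],"jaw":15},
    {"slide":[1.2,0.3,3],"dr":[0,0,0],"jaw":15}
  ]
}}

```text
clock: 14.5
position: [571.8, -121.7, 219.7]
ee_rot: [-0.559, 0.788, 0.014, 0.257]
contact_force: [-5.1, -4.2, 1.1]
gripper_width: 23.7
grasp_force: 60.4
```

```bash
python3 -c "
from h import *
rep(S0-np.radians(55),0)"
```

```text
F tool [ 4.4  2.7 -4.3] T tool [-1.5   2.32  0.  ] tip h 1.8 w 23.7 j6 0.09
dr [ 0.01  -0.011  0.002] slide [-1.4 -0.4  1.8]
```

Call:
{"op": "step_arm", "data": {
  "motion": [
    {"slide":[0.5,0.3,0],"dr":[0,0,0],"jaw":15},
    {"slide":[1,0.5,0.2],"dr":[0,0,0],"jaw":15},
    {"slide":[1,0.5,0.4],"dr":[0,0,0],"jaw":15},
    {"slide":[1,0.5,0.7],"dr":[0,0,0],"jaw":15},
    {"slide":[1,0.5,1],"dr":[0,0,0],"jaw":15},
    {"slide":[1,0.5,1.2],"dr":[0,0,0],"jaw":15},
    {"slide":[1,0.5,1.5],"dr":[0,0,0],"jaw":15},
    {"slide":[1,0.5,1.5],"dr":[0,0,0],"jaw":15}
  ]
}}

```text
clock: 15.5
position: [571.8, -121.9, 219.5]
ee_rot: [-0.559, 0.788, 0.014, 0.258]
contact_force: [-8.1, -3.8, 7.4]
gripper_width: 23.4
grasp_force: 61.2
```

```bash
python3 -c "
from h import *
rep(S0-np.radians(55),0)
a=[seat(S0-np.radians(55),0)[0],seat(2.667-np.radians(36),0)[0]]
print(R.from_matrix(a[0].T@a[1]).as_rotvec())"
```

```text
F tool [  2.1   3.8 -10.8] T tool [-2.05  1.66  0.03] tip h 1.7 w 23.4 j6 0.09
dr [ 0.001 -0.006  0.012] slide [-1.6 -0.3  1.7]
[-1.43821319e-09 -1.31025409e-09  2.59961256e+00]
```

Call:
{"op": "step_arm", "data": {
  "motion": [
    {"slide":[0,0.5,-0.8],"dr":[0,0,0],"jaw":15},
    {"slide":[0,0.6,-0.8],"dr":[0,0,0.8],"jaw":15},
    {"slide":[0,0.7,-0.8],"dr":[0,0,1.6],"jaw":15},
    {"slide":[0,0.8,-0.8],"dr":[0,0,2.4],"jaw":15},
    {"slide":[-0.1,0.9,-0.8],"dr":[0,0,3.2],"jaw":15},
    {"slide":[-0.1,1,-0.8],"dr":[0,0,4],"jaw":15},
    {"slide":[-0.2,1.1,-0.8],"dr":[0,0,5],"jaw":15},
    {"slide":[-0.2,1.1,-0.8],"dr":[0,0,5],"jaw":15}
  ]
}}

```text
clock: 16.5
position: [570.9, -120.9, 219.5]
ee_rot: [-0.255, 0.932, 0.102, 0.238]
contact_force: [-5.6, -3.2, 6.1]
gripper_width: 23.5
grasp_force: 60.6
```

```bash
python3 -c "
from h import *
rep(2.667-np.radians(36),0)"
```

```text
F tool [ 2.6  0.6 -8.4] T tool [-0.55  2.11  0.06] tip h 1.8 w 23.5 j6 -0.61
dr [ 1.0000e-03 -4.0000e-03  1.3619e+01] slide [-1.8 -0.6  1.8]
```

Call:
{"op": "step_arm", "data": {
  "motion": [
    {"slide":[0.3,0,-0.4],"dr":[0,0,0.5],"jaw":15},
    {"slide":[0.3,0.3,-0.4],"dr":[0,0,1.2],"jaw":15},
    {"slide":[0.2,0.5,-0.4],"dr":[0,0,2],"jaw":15},
    {"slide":[0.1,0.7,-0.4],"dr":[0,0,2.8],"jaw":15},
    {"slide":[0,0.9,-0.4],"dr":[0,0,3.6],"jaw":15},
    {"slide":[0,1,-0.4],"dr":[0,0,4.3],"jaw":15},
    {"slide":[-0.1,1.1,-0.4],"dr":[0,0,5],"jaw":15},
    {"slide":[-0.1,1.1,-0.4],"dr":[0,0,5],"jaw":15}
  ]
}}

```text
clock: 17.5
position: [570.7, -119.9, 219.7]
ee_rot: [0.078, 0.963, 0.177, 0.189]
contact_force: [-5.0, -0.9, 4.6]
gripper_width: 23.3
grasp_force: 60.4
```

```bash
python3 -c "
from h import *
rep(2.667-np.radians(36),0)"
```

```text
F tool [ 2.8  0.4 -6.2] T tool [0.65 1.66 0.04] tip h 1.8 w 23.3 j6 -1.31
dr [5.000e-03 0.000e+00 8.629e+00] slide [-2.1 -0.4  1.8]
```

Call:
{"op": "step_arm", "data": {
  "motion": [
    {"slide":[0.3,0,-0.3],"dr":[0,0,0.5],"jaw":15},
    {"slide":[0.3,0.3,-0.3],"dr":[0,0,1.2],"jaw":15},
    {"slide":[0.2,0.5,-0.3],"dr":[0,0,2],"jaw":15},
    {"slide":[0.1,0.7,-0.3],"dr":[0,0,2.8],"jaw":15},
    {"slide":[0,0.9,-0.3],"dr":[0,0,3.6],"jaw":15},
    {"slide":[0,1,-0.3],"dr":[0,0,4.3],"jaw":15},
    {"slide":[-0.1,1.1,-0.3],"dr":[0,0,5],"jaw":15},
    {"slide":[-0.1,1.1,-0.3],"dr":[0,0,5],"jaw":15}
  ]
}}

```text
clock: 18.5
position: [571.2, -119.1, 220.3]
ee_rot: [0.402, 0.878, 0.231, 0.118]
contact_force: [-3.5, -1.3, 4.5]
gripper_width: 23.2
grasp_force: 60.3
```

```bash
cat >> h.py <<'E'
def reds(name):
    o=[]
    for n in('side','top'):
        im=optics.get_image(n);cv2.imwrite(f'pics/{name}{n}.png',im);c=cam(n);u=proj(c,M)[0].astype(int)
        w=im[u[1]-22:u[1]+25,u[0]-22:u[0]+22];h=cv2.cvtColor(w,cv2.COLOR_BGR2HSV)
        m=cv2.inRange(h,np.array((0,140,70)),np.array((7,255,255)))|cv2.inRange(h,np.array((172,110,70)),np.array((180,255,255)))
        k,l,s,ce=cv2.connectedComponentsWithStats(m)
        for i in range(1,k):
            if s[i][4]>=2:
                q=ce[i]+u-22
                f=lambda a:proj(c,M+19.75*dogdir(a))[0]-q
                b=min((least_squares(f,[a]) for a in np.arange(0,6.3,.7)),key=lambda r:r.cost)
                print(n,q.round(1),s[i][4],'s mod pi',(b.x[0]%np.pi).round(2),'err',np.sqrt(2*b.cost).round(1))
E
python3 -c "
from h import *
rep(2.667-np.radians(36),0)
reds('r1')"
```

```text
F tool [ 1.2 -0.8 -5.7] T tool [1.01 0.53 0.  ] tip h 1.8 w 23.2 j6 -2.01
dr [0.009 0.004 3.637] slide [-2.  -0.   1.8]
side [362.2 243.8] 6 s mod pi 2.11 err 1.7
```

Call:
{"op": "step_arm", "data": {
  "motion": [
    {"slide":[0.2,0,-0.3],"dr":[0,0,0.5],"jaw":15},
    {"slide":[0.2,0.1,-0.3],"dr":[0,0,1.1],"jaw":15},
    {"slide":[0.1,0.3,-0.3],"dr":[0,0,1.7],"jaw":15},
    {"slide":[0.1,0.4,-0.3],"dr":[0,0,2.3],"jaw":15},
    {"slide":[0,0.6,-0.3],"dr":[0,0,2.9],"jaw":15},
    {"slide":[0,0.8,-0.3],"dr":[0,0,3.4],"jaw":15},
    {"slide":[-0.1,0.8,-0.3],"dr":[0,0,3.64],"jaw":15},
    {"slide":[-0.1,0.8,-0.3],"dr":[0,0,3.64],"jaw":15}
  ]
}}

```text
clock: 19.6
position: [571.9, -119.1, 220.6]
ee_rot: [0.611, 0.748, 0.253, 0.056]
contact_force: [-0.6, 1.4, 4.6]
gripper_width: 23.4
grasp_force: 60.2
```

```bash
python3 -c "
from h import *
rep(2.667-np.radians(36),0)
reds('r2')
print(proj(cam('side'),[M+19.75*dogdir(a) for a in(2.4,2.667,2.9,2.4+np.pi,2.667+np.pi,2.9+np.pi)]).round(1), proj(cam('side'),fx([0,0,42])))
s=cv2.imread('pics/r2side.png')[215:295,330:410];t=cv2.imread('pics/r2top.png')[180:260,340:420]
cv2.imwrite('pics/r2.png',np.hstack([cv2.resize(a,(400,400),interpolation=2) for a in(s,t)]))"
```

```text
F tool [ 2.5  1.7 -3.8] T tool [ 0.26  0.15 -0.05] tip h 1.8 w 23.4 j6 -2.52
dr [ 0.01   0.006 -0.011] slide [-1.7  0.2  1.8]
side [357.8 245.4] 5 s mod pi 2.69 err 1.5
[[357.  232.1]
 [359.3 231.7]
 [361.4 231.7]
 [360.6 246.4]
 [358.1 246.9]
 [356.1 246.9]] [[366.51387324 280.56823734]]
```

View pics/r2.png

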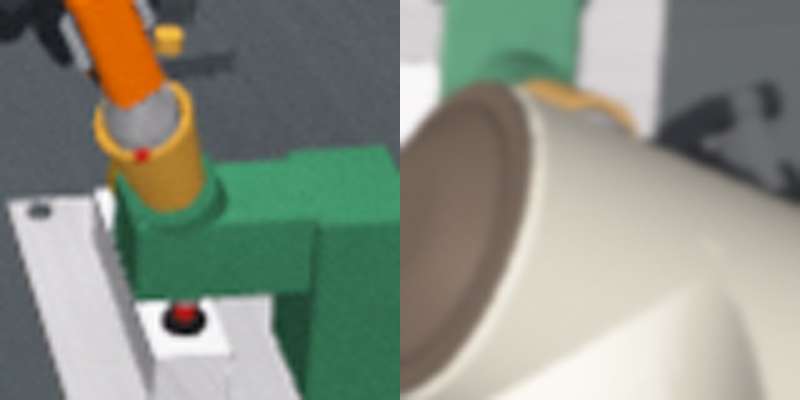

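The side crop shows the rim mark at (357.8,245.4), which gives s of about 2.69. The foot rests on the block over the spot. Now I let go of the driver.

Call:
{"op": "step_arm", "data": {
  "motion": [
    {"slide":[0.3,0.2,-0.3],"dr":[0,0,0],"jaw":24},
    {"slide":[0.3,0.2,-0.3],"dr":[0,0,0],"jaw":35},
    {"slide":[0.3,0.2,-0.3],"dr":[0,0,0],"jaw":55},
    {"slide":[0.3,0.2,-0.3],"dr":[0,0,0],"jaw":60},
    {"slide":[0.3,0.2,-15],"dr":[0,0,0],"jaw":60},
    {"slide":[0.3,0.2,-50],"dr":[0,0,0],"jaw":60},
    {"slide":[0.3,0.2,-90],"dr":[0,0,0],"jaw":60},
    {"slide":[0.3,0.2,-120],"dr":[0,0,0],"jaw":60}
  ]
}}

```text
clock: 20.7
position: [523.3, -157.1, 326.6]
ee_rot: [0.611, 0.748, 0.253, 0.056]
contact_force: [0.3, 0.5, 0.5]
gripper_width: 59.9
grasp_force: 0.0
```

```bash
python3 -c "
from h import *
st=arm.read_state();print(st['joints'].round(2),st['position'])
reds('r3')
p=fx([-0.5,130,230]);print('target',p)
go(down(FY-np.pi/2),p,st)
go(down(FY-np.pi/2+.9),p,st)
im=cv2.imread('pics/r3side.png')[150:270,310:410];w=optics.get_image('wrist');cv2.imwrite('pics/w6.png',w)
cv2.imwrite('pics/r3.png',np.hstack([cv2.resize(im,(400,480),interpolation=2),cv2.resize(w,(400,480))]))"
```

```text
[-0.24  0.09 -0.08 -0.46 -1.11 -2.55] [ 523.34185388 -157.07233026  326.55733953]
side [357.8 245.4] 5 s mod pi 2.69 err 1.5
target [642.79818766  52.60889959 230.        ]
dr [  3.107   4.315 -19.616] slide [146.4  89.1 195.4]
dr [-0.861 -4.895 17.772] slide [146.4  89.1 195.4]
```

View pics/r3.png

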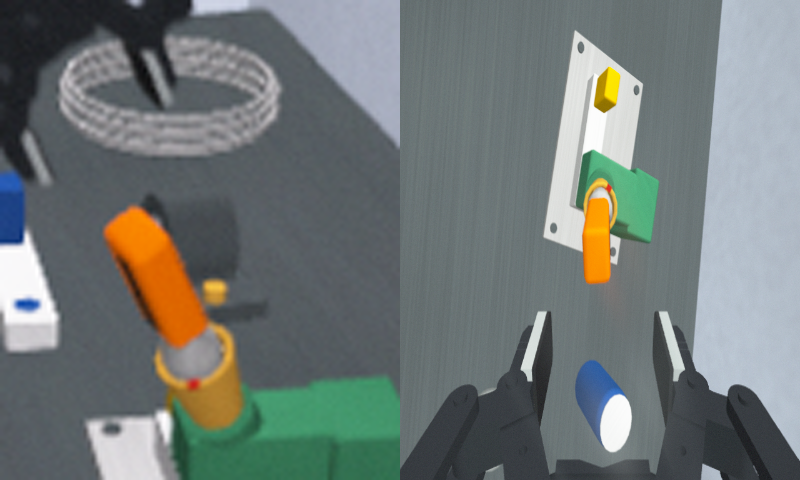

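The driver stands in the head with the rim mark unchanged. The block and its grip are in view on the bed.

```bash
python3 -c "
from h import *
for p in((523,-157,360),(570,-80,360),(630,20,350)): go(down(FY-np.pi/2),p)"
```

```text
dr [  3.105   4.338 -19.615] slide [  7.8  14.2 -29.5]
dr [  3.105   4.338 -19.615] slide [68.8 65.4 12.8]
dr [  3.105   4.338 -19.615] slide [146.  126.5  76.1]
```

Call:
{"op": "step_arm", "data": {
  "motion": [
    {"slide":[8,14,-29],"dr":[0.2,0.28,-1.27],"jaw":60},
    {"slide":[8,14,-29],"dr":[0.4,0.56,-2.54],"jaw":60},
    {"slide":[25,28,-18],"dr":[0.6,0.84,-3.8],"jaw":60},
    {"slide":[45,46,-4],"dr":[0.8,1.12,-5.08],"jaw":60},
    {"slide":[69,65,13],"dr":[1.0,1.4,-6.35],"jaw":60},
    {"slide":[95,86,35],"dr":[1.2,1.69,-7.6],"jaw":60},
    {"slide":[120,106,55],"dr":[1.4,1.97,-8.9],"jaw":60},
    {"slide":[146,126,76],"dr":[1.6,2.25,-10.15],"jaw":60}
  ]
}}

```text
clock: 21.85
position: [629.8, 22.1, 345.3]
ee_rot: [-0.063, 0.984, 0.163, 0.033]
contact_force: [0.5, 0.1, 0.2]
gripper_width: 59.9
grasp_force: 0.0
```

```bash
python3 -c "
from h import *
st=arm.read_state();print(st['joints'].round(2),st['position'])
go(down(FY-np.pi/2),fx([0,120,210]))"
```

```text
[ 0.13  0.33  0.29 -0.32 -1.45 -1.54] [629.75155388  22.14384911 345.26446121]
dr [ 1.547  2.058 -9.421] slide [ -3.1 -25.3 135. ]
```

Call:
{"op": "step_arm", "data": {
  "motion": [
    {"slide":[0,-5,15],"dr":[0.2,0.27,-1.25],"jaw":60},
    {"slide":[0,-10,35],"dr":[0.4,0.54,-2.5],"jaw":60},
    {"slide":[-1,-15,55],"dr":[0.6,0.8,-3.75],"jaw":60},
    {"slide":[-2,-20,80],"dr":[0.8,1.08,-5.0],"jaw":60},
    {"slide":[-3,-25,105],"dr":[1.0,1.35,-6.25],"jaw":60},
    {"slide":[-3,-25,135],"dr":[1.23,1.64,-7.5],"jaw":60},
    {"slide":[-3,-25,135],"dr":[1.45,1.93,-8.8],"jaw":60},
    {"slide":[-3,-25,135],"dr":[1.547,2.058,-9.42],"jaw":60}
  ]
}}

```text
clock: 22.85
position: [641.1, 42.4, 209.4]
ee_rot: [-0.665, 0.746, 0.0, -0.001]
contact_force: [-0.2, 0.1, -0.1]
gripper_width: 60.0
grasp_force: 0.0
```

```bash
python3 -c "
from h import *
st,im,c=look('w7');print(st['joints'].round(2),st['position'])
for b,s in blobs(im,(20,120,90),(34,255,255),100)[0]: print(b,s,R.from_euler('z',-FY).apply(onz(c,b,87)-FX), 'bottom edge',R.from_euler('z',-FY).apply(onz(c,(b[0],s[1]+s[3]),87)-FX))
for y,z in((105,200),(108,51.5)):go(down(FY-np.pi/2),fx([-0.5,y,z]),st)"
```

```text
[ 0.32  0.43  0.02 -0.   -1.17 -0.43] [641.10761588  42.44993754 209.41522442]
[351.4   7.1] [322   0  60  19 766] [-15.90995697 -11.02858637  87.        ] bottom edge [-16.03715046  -5.12731229  87.        ]
[321.9 205.8] [ 304  176   36   60 2061] [  0.74163574 102.54040824  87.        ] bottom edge [  0.77832881 123.0300807   87.        ]
[260.5 410. ] [252 400  17  20 264] [ 47.9821974  262.85929504  87.        ] bottom edge [ 48.41791672 272.21782115  87.        ]
dr [ 0.013 -0.006 -0.008] slide [14.7 -0.6  9.4]
dr [ 0.013 -0.006 -0.008] slide [ 11.6  -0.8 157.9]
```

Call:
{"op": "step_arm", "data": {
  "motion": [
    {"slide":[12,-1.8,50],"dr":[0,0,0],"jaw":60},
    {"slide":[12,-1.8,105],"dr":[0,0,0],"jaw":60},
    {"slide":[12,-1.8,140],"dr":[0,0,0],"jaw":60},
    {"slide":[12,-1.8,154],"dr":[0,0,0],"jaw":60},
    {"slide":[12,-1.8,155],"dr":[0,0,0],"jaw":45},
    {"slide":[12,-1.8,155],"dr":[0,0,0],"jaw":15},
    {"slide":[12,-1.8,155],"dr":[0,0,0],"jaw":15},
    {"slide":[12,-1.8,155],"dr":[0,0,0],"jaw":15}
  ]
}}

```text
clock: 23.9
position: [643.3, 30.1, 58.6]
ee_rot: [-0.664, 0.748, -0.001, 0.002]
contact_force: [-1.5, 1.1, 6.4]
gripper_width: 23.2
grasp_force: 60.2
```

```bash
python3 -c "
from h import *
st=arm.read_state();print(st['contact_force'],st['wrist_torque'])
q=R.from_euler('z',-FY).apply(st['position']-FX);print(q)
go(down(FY-np.pi/2),fx([q[0],q[1]+72,q[2]]),st)"
```

```text
[-1.50435756  1.06207089  6.43456488] [ 0.42755513  0.78452535 -0.23706722]
[  2.59852107 107.6549674   58.61553493]
dr [-0.029  0.018 -0.043] slide [-72.    0.4   0.2]
```

Call:
{"op": "step_arm", "data": {
  "motion": [
    {"slide":[-4,0,0],"dr":[0,0,0],"jaw":15},
    {"slide":[-12,0.1,0],"dr":[0,0,0],"jaw":15},
    {"slide":[-24,0.1,0],"dr":[0,0,0],"jaw":15},
    {"slide":[-36,0.2,0],"dr":[0,0,0],"jaw":15},
    {"slide":[-48,0.2,0],"dr":[0,0,0],"jaw":15},
    {"slide":[-60,0.3,0],"dr":[0,0,0],"jaw":15},
    {"slide":[-70,0.4,0],"dr":[0,0,0],"jaw":15},
    {"slide":[-72,0.4,0],"dr":[0,0,0],"jaw":15}
  ]
}}

```text
clock: 24.9
position: [651.8, 100.9, 58.5]
ee_rot: [-0.664, 0.747, -0.001, 0.001]
contact_force: [0.7, -4.5, 5.1]
gripper_width: 23.2
grasp_force: 60.5
```

```bash
python3 -c "
from h import *
st=arm.read_state();print(st['contact_force'],st['wrist_torque'])
print(R.from_euler('z',-FY).apply(st['position']-FX));reds('r4')"
```

```text
[ 0.7148959  -4.51911581  5.12881387] [-1.48813288  0.18193613  0.0031247 ]
[  2.99678504 179.00274111  58.48496797]
side [357.8 245.4] 5 s mod pi 2.69 err 1.5
```

Call:
{"op": "step_arm", "data": {
  "motion": [
    {"slide":[0,0,-0.5],"dr":[0,0,0],"jaw":20},
    {"slide":[0,0,-0.5],"dr":[0,0,0],"jaw":40},
    {"slide":[0,0,-0.5],"dr":[0,0,0],"jaw":55},
    {"slide":[0,0,-0.5],"dr":[0,0,0],"jaw":60},
    {"slide":[0,0,-15],"dr":[0,0,0],"jaw":60},
    {"slide":[0,0,-55],"dr":[0,0,0],"jaw":60},
    {"slide":[0,0,-100],"dr":[0,0,0],"jaw":60},
    {"slide":[0,0,-130],"dr":[0,0,0],"jaw":60}
  ]
}}

```text
clock: 26.0
position: [651.5, 101.3, 190.7]
ee_rot: [-0.664, 0.748, -0.001, 0.003]
contact_force: [0.7, 0.1, -0.4]
gripper_width: 60.2
grasp_force: 0.0
```

```bash
python3 -c "
from h import *
st,w,c=look('w8');print(st['contact_force'])
reds('r5');s=cv2.imread('pics/r5side.png')[160:320,300:433]
cv2.imwrite('pics/r5.png',np.hstack([cv2.resize(s,(400,480),interpolation=2),cv2.resize(w,(400,480))]))"
```

```text
[ 0.66219275  0.11831197 -0.35628941]
side [357.8 245.4] 5 s mod pi 2.69 err 1.5
```

View pics/r5.png

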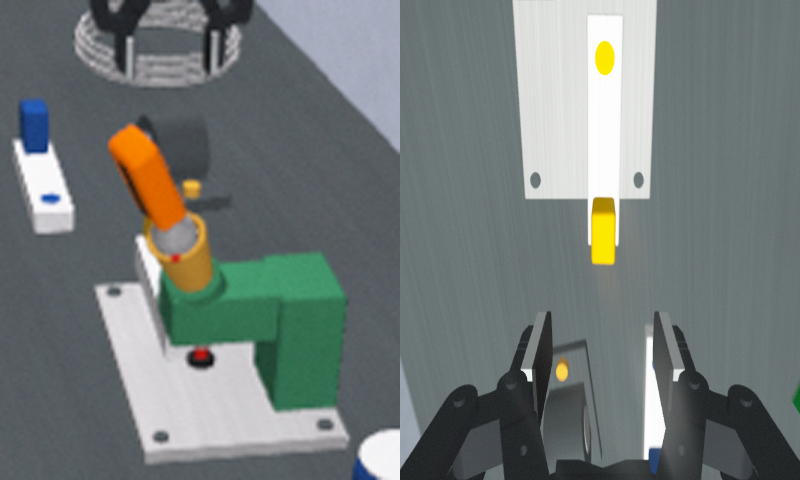

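The block stands straight and clear of the foot, with its spot and free end in view. The driver stands in the head, the rim mark has not moved, and the arm touches nothing.

```bash
python3 -c "
from bench import arm
print(arm.job_done())"
```

```text
the job is handed in; nothing more can be done
None
```

I handed the job in at about 26 s: the screw reads about 2.69 rad (target 2.67), the driver stands in the head, and the yellow block stands on the bed, dragged about 71 mm out and clear of the foot. I worked out the foot's 2 mm push-in from the screw angle and did not measure it.

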